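# Clear the waste from under the scent shelf into the pail

## Robot

A 7-joint arm with a two-finger parallel gripper is mounted at the origin on the work surface. World frame = base frame: x ahead of the robot, y to its left, z up, the work surface at z = 0. Lengths are in mm, angles in rad, forces in N, time in s.
With the tool pointing down it reaches from about 400 to 850 mm from the base axis. Payload 10.4 kg.
Tool frame: the origin (TCP) lies on the mounting face of the last link; the fingertips stand 173 mm ahead of it and the grasp point (between the pads) lies 155 mm ahead of it; z points along the fingers, x is the direction in which the jaws open and shut, and the axes are right-handed (so a half turn about z gives the same grasp; the last joint's range is limited). The gripper opens to 85 mm and grips with 20 to 120 N. Pads are 22 mm wide; open, the fingers measure 114 mm over their backs; the gripper's body (76 mm by 85 mm) begins 54 mm behind the grasp point. The pads swing forward as they close: fully open they stand 13 mm farther back than shut.
Start: joints at [1.212, 0.332, -0.065, 1.46, 0.022, 1.35, -0.088], TCP at [205.967, -590.093, 404.738] pointing down, gripper open.
Joint ranges: [-2.6, 2.6], [-0.5, 2.12], [-1.47, 1.34], [0.16, 2.42], [-1.27, 4.41], [0.06, 2.06], [-2.6, 2.6]. Speed limits (rad/s): [2.22, 2.22, 2.79, 2.79, 3.14, 3.14, 3.14].

## Interface

Orientations are given as a unit quaternion [w, x, y, z].
In Python, from workcell import reach, movel, move_j, grip, dwell, ik, get_obs, grab_frame, Unreachable, hand_in, look_for, cut_out, mark_of gives the robot as it stands. Calls block until the motion is done:
- reach(position, orientation): joint-space move of the TCP to a pose.
- movel(position, orientation=None, velocity=150, stop_force=None): straight line of the TCP; orientation=None keeps the orientation; velocity is the mean speed in mm/s. With stop_force (N) it stops when the force on the tool has changed by that much, and returns True; else False.
- move_j(angles): joint-space move.
- grip(opening, strength=None): finger opening in mm; strength is the grip in N (None keeps the last); returns when the fingers have stopped.
- dwell(seconds).
- ik(position, orientation): joint angles nearest the present ones, or None.
- get_obs(): the state.
- grab_frame(name): name is "side" or "top" or "wrist"; returns a dict with "pixels" (480x640x3 uint8, red, green, blue), "camera_matrix" (3x3 intrinsics, pixels), "k1" (the pictures are not rectified: a ray, as slopes to the right and down, at radius r is drawn at 1 + k1 r^2 times it, then the intrinsics apply), "R" (3x3) and "t" (3): a world point X has camera coordinates R X + t. Camera axes: x right, y down, z forward; pixel columns grow to the right and rows downward; lengths in mm; the calibration is good to about 2 mm. A picture is of the moment at which its call begins. There is no depth.
A pose or a line that the arm cannot do raises Unreachable and nothing moves.
- hand_in(): hands the job in, once; it reports no verdict.
Trained networks look in the newest picture that a camera, given by its name, has taken for a name from the list of things; names that differ only in an ending like _2 or _b are one class to them, and where a whole thing is asked for, a point or a joint stands for the part that bears it (a point fixed in the world has none). Each returns a list of dicts, best first, with "conf" (0 to 1); they miss things now and then, are a little off and sometimes report something else, mostly with a low value. They report only what shows in the picture. A call takes as long as a camera call. They do not tell look-alikes from the thing itself.
- look_for(camera, thing): "extent" ([left, top, width, height] in pixels, round what is visible of it).
- cut_out(camera, thing): "region" (480x640 bool, what is visible of it) and "extent" ([left, top, width, height] in pixels, round what is visible of it).
- mark_of(camera, thing): "pixel" ([column, row] in pixels: a listed point, or the origin of a listed thing).
The state is a dict: "clock": time; "q": joint angles; "dq": joint speeds; "joint_efforts": joint torques, N m; "eef_pos": TCP position; "tool_rot": TCP orientation; "contact_force": force on the tool from outside, world axes, zero at the start; "torque": the same for the moment, N m; "finger_gap": finger opening in mm.
Only numpy, scipy, OpenCV 4.12 (cv2) and the standard library are available. Lean on these libraries where they do the work, as an engineer would, in place of code of your own. Each camera call takes 0.05 s, during which the arm holds its last target.

## Task

The candle class is over: pick out the two pieces of waste lying on the table under the wire shelf of scent jars, the broken lilac wax offcut and the crumpled ball of turquoise wrapping paper, and put both into the galvanised pail. Leave the pail standing where it is, do not knock hard against the shelf, and leave the finished candle and the tin under it and everything else on the table where it stands.

Things in the scene. Friction and masses are not known exactly. Their poses are not given: they have to be found in the camera images.
- wax_center (a point): Centre (half-way up, 19 mm above the table) of the broken piece of lilac wax bar, about 95 mm long along its x axis (front to back, within 0.25 rad of the shelf's x axis), 46 mm wide between two flat parallel sides along its y axis, 38 mm high, ends ragged, 100 to 200 g. Its centre lies 35 to 45 mm behind the shelf's front edge.
- paper_ball_center (a point): Centre (half-way up, 26 mm above the table) of the stiff crumpled ball of turquoise wrapping paper, 68 mm along its x axis (front to back, within 0.25 rad of the shelf's x axis), 56 mm wide along its y axis between flattened sides, 52 mm high, 20 to 40 g; it is firm, does not crush and sits on a flattened base. Its centre lies 35 to 45 mm behind the shelf's front edge.
- pail: Open galvanised waste pail standing on the table on the left or the right of the shelf's front, with its wire bail hanging down outside: 140 mm high, outer radius 100 mm at the rim (mouth radius 96 mm) narrowing to 80 mm at the base, wall 4 mm, floor 5 mm thick, about 0.9 kg, loose. Origin: centre of its underside, on the table; z up along its axis.
- riser: Fixed chrome wire shelf with a row of small scent jars on its rear half. Origin: on the table under its middle; x points away from its front (which faces the robot), y along its length. 600 mm long (y), 140 mm deep (x from -70 to +70 mm); underside of the wires 262 mm above the table, jar tops at 344 mm. Open in front and behind; 8 mm wire legs at its four corners (x = -66 and +66, y = -292 and +292 mm).
- riser_front (a point): Middle of the shelf's front lower edge, 262 mm above the table. The two pieces of waste, the candle and the tin stand under the shelf in a row about 130 mm apart, in any order. The shelf is in the way of a gripper coming straight down: reach in from the front with the tool tilted.
- candle: Finished candle in an off-white jar with a black lid, diameter 78 mm, 80 mm high, to be left alone; in the same row under the shelf as the waste. Origin: centre of its underside.
- pitcher: Aluminium wax-pouring pitcher with a black side handle, not for waste; diameter 140 mm, 165 mm high, the handle reaches 118 mm from the axis; stands at the side opposite the pail. Origin: centre of its underside.
- amber_bottle: Amber bottle with black nozzle cap, diameter 62 mm, 180 mm high, standing beyond an end of the shelf. Origin: centre of its underside.
- blue_bottle: Dark blue bottle, diameter 62 mm, 152 mm high, standing beyond an end of the shelf. Origin: centre of its underside.
- tray: Round steel tray, diameter 200 mm, rim 12 mm high, lying on the table between the robot and the shelf, carrying the jigger. Origin: centre of its underside.
- jigger: Double-cone metal jigger, diameter 48 mm, 68 mm high, standing on the tray. Origin: centre of its underside.
- tin: Closed round candle tin with a brass-coloured lid, diameter 73 mm, 55 mm high, to be left alone; in the same row under the shelf as the waste. Origin: centre of its underside.
- reeds: Bundle of black diffuser reeds lying on the table just behind the shelf, 200 mm long along its y axis, 18 mm wide, 12 mm high. Origin: centre of its underside.
There are look-alikes about, which are no part of the job. There is more than one size of the part that bears wax_center; the job needs the smallest.

How it is judged (in metres and radians):
At the end, for the whole second after the job is handed in: The centres of the wax offcut and of the paper ball are inside the pail (within 95 mm of its axis and under the level of its rim) and at rest; the pail stands upright (within 0.1 rad) and within 60 mm of where it was (z of wax_center in the frame of pail between 0 and 0.14 m and horizontal distance between each of wax_center, paper_ball_center and pail below 0.095 m and linear speed of each of wax, paper_ball below 0.05 m/s and z of paper_ball_center in the frame of pail between 0 and 0.14 m and angle between pail's own z axis and vertical below 0.1 rad and distance of pail from where it was at the start of the episode below 0.06 m); the robot touches nothing.
It fails at once if the finished candle or the tin under the shelf is moved more than 30 mm or tipped over (distance of any of candle, tin from where it was at the start of the episode above 0.03 m or angle between any of candle, tin's own z axis and vertical above 0.5 rad).
It fails at once if the tray, the jigger on it or the bundle of reeds is moved more than 30 mm or tipped over (distance of any of tray, jigger, reeds from where it was at the start of the episode above 0.03 m or angle between any of tray, jigger, reeds's own z axis and vertical above 0.5 rad).
It fails at once if the pouring pitcher or a bottle is moved more than 30 mm or tipped over (distance of any of pitcher, amber_bottle, blue_bottle from where it was at the start of the episode above 0.03 m or angle between any of pitcher, amber_bottle, blue_bottle's own z axis and vertical above 0.5 rad).
It fails at once if the pail is tipped more than 0.4 rad (angle between pail's own z axis and vertical above 0.4 rad).
It fails at once if the robot presses or knocks against the shelf with more than 20 N (contact force between any of the fingers, the arm and riser above 20 N).
It also fails if it takes over 72 s, if anything falls off the work surface, if the arm or the gripper's body presses on something with over 40 N, if the wrist force passes 120 N, or if a joint passes its speed limit or range.

## Working session

There is one attempt and no reset: what is moved stays moved. The work goes in short steps, each a Python script; the robot and the scene stay as the last script left them, time stands still between calls to the robot, and variables do not carry over. Pictures are saved under pics/ and viewed, and the job is handed in when it is done.

```bash
ls; mkdir -p pics
python3 - <<'E'
from workcell import *
import cv2
for n in ["side","top","wrist"]:
    f=grab_frame(n); cv2.imwrite(f"pics/{n}0.png",f["pixels"][:,:,::-1]); print(n,f["camera_matrix"].tolist(),f["k1"],f["R"].round(3).tolist(),f["t"].round(0).tolist())
o=get_obs();print(o)
for n in ["side","top"]:
    for th in ["wax_center","paper_ball_center","pail","riser","riser_front","candle","tin","pitcher","amber_bottle","blue_bottle","tray","jigger","reeds"]:
        print(n,th,[(round(d["conf"],2),[round(float(v)) for v in d["pixel"]]) for d in mark_of(n,th)][:4])
print(get_obs()["clock"])
E
```

```text
pics
side [[552.9612967627925, 0.0, 322.0408577479111], [0.0, 552.9612967627925, 247.50677902447651], [0.0, 0.0, 1.0]] -0.0053880071487908245 [[-0.994, -0.107, -0.021], [-0.047, 0.598, -0.8], [0.098, -0.794, -0.599]] [534.0, 157.0, 1344.0]
top [[585.2162697334855, 0.0, 309.7253666016153], [0.0, 585.2162697334855, 231.29763363669994], [0.0, 0.0, 1.0]] -0.09515665539101589 [[-0.012, -1.0, -0.015], [-0.997, 0.013, -0.081], [0.081, 0.014, -0.997]] [23.0, 520.0, 1824.0]
wrist [[430.630070296473, 0.0, 325.1528225260822], [0.0, 430.630070296473, 240.59698534067317], [0.0, 0.0, 1.0]] 0.016082047350359716 [[0.329, -0.944, -0.002], [-0.911, -0.318, 0.263], [-0.249, -0.085, -0.965]] [-624.0, -35.0, 378.0]
{'clock': 0.15, 'q': array([ 1.21238769,  0.33271841, -0.06472338,  1.46070913,  0.02161659,
        1.34990423, -0.0885096 ]), 'dq': array([ 0.00067718, -0.00162346,  0.00137333, -0.00218397,  0.00046745,
       -0.00127767,  0.001044  ]), 'joint_efforts': array([ 5.73656962e-04, -6.25826669e+01,  4.91242879e-02, -3.91854787e+01,
        1.63010502e-02,  7.48573453e-03,  2.35238645e-05]), 'ee
[... 622 characters left out ...]
]), (0.58, [378, 311])]
side blue_bottle [(0.77, [313, 197])]
side tray [(0.94, [374, 309])]
side jigger [(0.71, [372, 309]), (0.57, [295, 245]), (0.46, [245, 274])]
side reeds [(0.52, [243, 274])]
top wax_center [(0.83, [380, 192]), (0.83, [443, 164])]
top paper_ball_center [(0.82, [335, 191])]
top pail [(0.9, [196, 272])]
top riser []
top riser_front [(0.83, [319, 197])]
top candle [(0.58, [300, 196])]
top tin [(0.88, [254, 195]), (0.7, [308, 269])]
top pitcher [(0.93, [438, 265])]
top amber_bottle [(0.86, [166, 203])]
top blue_bottle [(0.98, [464, 200])]
top tray [(0.93, [308, 273]), (0.5, [438, 265])]
top jigger [(0.72, [305, 269]), (0.24, [336, 193])]
top reeds [(0.52, [340, 160])]
1.45
```

View pics/side0.png

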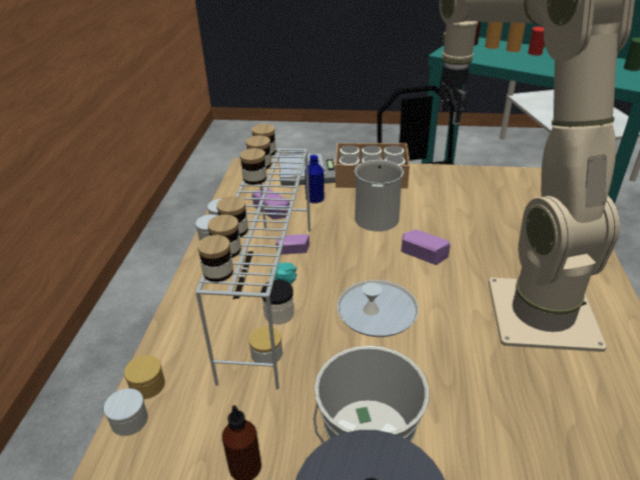

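View pics/top0.png

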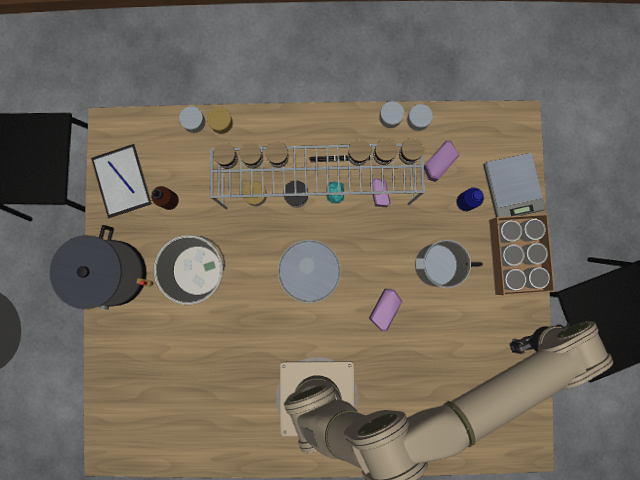

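```bash
cat > h.py <<'E'
from workcell import *
import numpy as np, cv2
def ray(f,px):
    K=f["camera_matrix"];p=cv2.undistortPoints(np.array([[px]],float),K,np.array([f["k1"],0,0,0,0.]))[0,0]
    d=f["R"].T@np.array([p[0],p[1],1.]); c=-f["R"].T@f["t"]; return c,d/np.linalg.norm(d)
def at_z(f,px,z):
    c,d=ray(f,px); return c+d*(z-c[2])/d[2]
def proj(f,X):
    x=f["R"]@np.asarray(X,float)+f["t"];u=x[:2]/x[2];u=u*(1+f["k1"]*(u@u));K=f["camera_matrix"];return np.array([K[0,0]*u[0]+K[0,2],K[1,1]*u[1]+K[1,2]])
Z=dict(wax_center=19,paper_ball_center=26,riser_front=262)
E
python3 - <<'E'
from h import *
for n in ["side","top"]:
    f=grab_frame(n)
    for th in ["wax_center","paper_ball_center","pail","riser_front","candle","tin","pitcher","amber_bottle","blue_bottle","tray","jigger","reeds"]:
        print(n,th,[(round(d["conf"],2),at_z(f,d["pixel"],Z.get(th,0)).round(0).tolist()) for d in mark_of(n,th)][:3])
f=grab_frame("side"); im=f["pixels"][170:480,180:460,::-1]
im=cv2.resize(im,None,fx=1.9,fy=1.9,interpolation=cv2.INTER_CUBIC); cv2.imwrite("pics/crop1.png",im)
E
```

```text
side wax_center [(0.93, [635.0, -200.0, 19.0]), (0.77, [738.0, -406.0, 19.0]), (0.73, [281.0, -228.0, 19.0])]
side paper_ball_center [(0.94, [640.0, -61.0, 26.0])]
side pail [(0.61, [405.0, 388.0, 0.0])]
side riser_front [(0.83, [600.0, -23.0, 262.0])]
side candle []
side tin [(0.72, [652.0, 195.0, 0.0])]
side pitcher []
side amber_bottle [(0.67, [629.0, 478.0, 0.0])]
side blue_bottle [(0.86, [616.0, -486.0, 0.0])]
side tray [(0.91, [396.0, 32.0, 0.0])]
side jigger [(0.64, [418.0, 24.0, 0.0]), (0.17, [760.0, -84.0, 0.0])]
side reeds [(0.6, [753.0, -67.0, 0.0])]
top wax_center [(0.8, [280.0, -211.0, 19.0]), (0.75, [646.0, -209.0, 19.0]), (0.71, [735.0, -398.0, 19.0])]
top paper_ball_center [(0.67, [638.0, -58.0, 26.0])]
top pail [(0.78, [397.0, 382.0, 0.0])]
top riser_front [(0.76, [594.0, -18.0, 262.0])]
top candle [(0.63, [642.0, 58.0, 0.0]), (0.56, [394.0, 381.0, 0.0])]
top tin [(0.87, [637.0, 192.0, 0.0])]
top pitcher []
top amber_bottle []
top blue_bottle [(0.56, [612.0, -485.0, 0.0])]
top tray [(0.62, [396.0, 28.0, 0.0]), (0.41, [402.0, 381.0, 0.0])]
top jigger [(0.54, [411.0, 29.0, 0.0])]
top reeds [(0.47, [763.0, -87.0, 0.0])]
```

View pics/crop1.png

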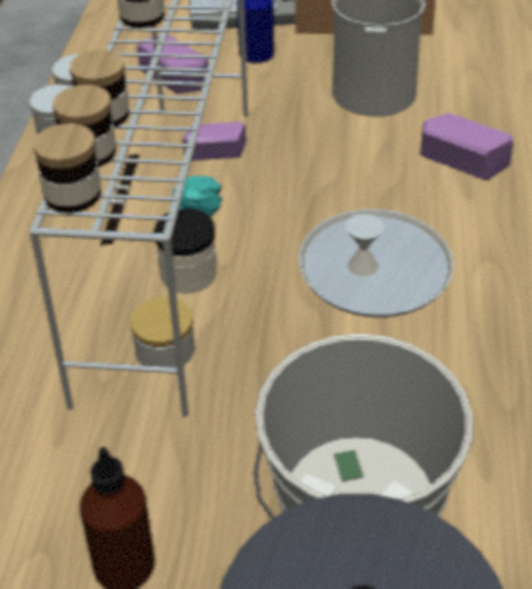

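The job's wax offcut is the one under the shelf, at side (295,242) / top (380,192). It is the smallest one and lies about 40 mm behind the front edge. The look-alike lilac bars are at side (423,247) / top (386,310) and side (270,203) / top (441,160). There is only one turquoise ball, at side (284,271) / top (335,191). Next I check reachability.

```bash
cat >> h.py <<'E'
from scipy.spatial.transform import Rotation as Ro
def quat(tilt,psi,sgn=1):
    a=np.radians(tilt); z=np.array([np.cos(a)*np.cos(psi),np.cos(a)*np.sin(psi),-np.sin(a)])
    x=sgn*np.array([-np.sin(psi),np.cos(psi),0]); y=np.cross(z,x)
    q=Ro.from_matrix(np.c_[x,y,z]).as_quat(); return np.array([q[3],*q[:3]]),z
def tcp(g,tilt,psi,sgn=1,back=0):
    q,z=quat(tilt,psi,sgn); return np.asarray(g,float)-(155+back)*z,q
E
python3 - <<'E'
from h import *
for nm,g in dict(wax=(640,-205,28),ball=(639,-60,30),pail=(400,385,165)).items():
  for s in (1,-1):
    for t in ([40,45,50] if nm!="pail" else [60,75,90]):
      for b in (0,150):
        q=ik(*[list(map(float,v)) for v in tcp(g,t,0 if nm!="pail" else .77,s,b)])
        print(nm,s,t,b,None if q is None else np.round(q,2))
# top: shelf yaw & masks
for n in ["top","side"]:
    f=grab_frame(n)
    m=[d for d in cut_out(n,"riser")][:1]
    for d in m: print(n,d["conf"],d["extent"])
    hsv=cv2.cvtColor(f["pixels"],cv2.COLOR_RGB2HSV)
    for d in cut_out(n,"wax_center")+cut_out(n,"paper_ball_center"): print(n,d["conf"],d["extent"],d["region"].sum())
f=grab_frame("top"); im=f["pixels"][130:215,200:440,::-1]
cv2.imwrite("pics/crop2.png",cv2.resize(im,None,fx=3.3,fy=3.3,interpolation=cv2.INTER_CUBIC))
E
```

```text
wax 1 40 0 [ 1.46  0.97 -1.24  2.12  2.21  0.39  0.26]
wax 1 40 150 None
wax 1 45 0 [ 1.42  0.92 -1.24  2.08  1.89  0.4   0.5 ]
wax 1 45 150 None
wax 1 50 0 [ 1.12  0.6  -0.88  2.04  1.39  0.14  0.72]
wax 1 50 150 [ 1.61  0.18 -1.21  2.19 -0.47  0.28  2.45]
wax -1 40 0 [ 1.15  0.64 -0.85  2.13  3.09  0.22  2.23]
wax -1 40 150 None
wax -1 45 0 [ 0.96  0.53 -0.66  2.1   3.38  0.11  1.81]
wax -1 45 150 [ 1.65  0.17 -1.2   2.27 -1.07  0.23 -0.06]
wax -1 50 0 [ 1.39  0.9  -1.25  2.03  1.61  0.46 -2.4 ]
wax -1 50 150 [ 0.89  0.06 -0.46  2.21 -0.85  0.34 -0.4 ]
ball 1 40 0 [ 1.17  0.89 -1.25  2.23  2.34  0.63 -0.14]
ball 1 40 150 None
ball 1 45 0 [ 1.15  0.82 -1.24  2.19  2.09  0.57  0.02]
ball 1 45 150 None
ball 1 50 0 [ 0.97  0.61 -1.04  2.14  1.82  0.39  0.09]
ball 1 50 150 [ 0.49 -0.08 -0.43  2.33 -0.34  0.19  1.94]
ball -1 40 0 [ 0.84  0.55 -0.85  2.24  2.64  0.43  2.39]
ball -1 40 150 None
ball -1 45 0 [ 0.64  0.44 -0.65  2.21  2.53  0.27  2.38]
ball -1 45 150 None
ball -1 50 0 [ 0.28  0.36 -0.26  2.17  2.59  0.09  2.21]
ball -1 50 150 [ 0.93 -0.07 -0.85  2.31 -0.51  0.2  -1.04]
pail 
[... 507 characters left out ...]
3]
pail -1 75 150 [ 0.45 -0.18 -1.16  1.81 -0.19  1.15 -1.47]
pail -1 90 0 [-0.45  0.28 -0.46  1.74  0.14  1.16 -1.75]
pail -1 90 150 [-0.44  0.18 -0.47  1.53  0.08  1.45 -1.71]
top 0.95 [208.7, 135.7, 217.8, 74.4]
top 0.83 [425.9, 140.1, 33.4, 40.0] 836
top 0.81 [372.7, 175.4, 18.5, 32.9] 445
top 0.57 [370.4, 290.0, 31.0, 41.4] 817
top 0.68 [326.6, 182.6, 15.7, 23.4] 232
top 0.44 [415.1, 241.4, 69.6, 45.2] 2222
side 0.59 [194.6, 123.4, 114.5, 263.0]
side 0.94 [399.9, 230.8, 52.8, 31.5] 1195
side 0.71 [254.2, 193.8, 36.3, 24.2] 358
side 0.67 [278.9, 235.0, 34.0, 19.4] 468
side 0.16 [304.7, 152.8, 21.1, 50.2] 687
side 0.8 [277.1, 261.5, 18.9, 21.0] 378
side 0.49 [363.5, 281.2, 17.7, 34.3] 394
```

View pics/crop2.png

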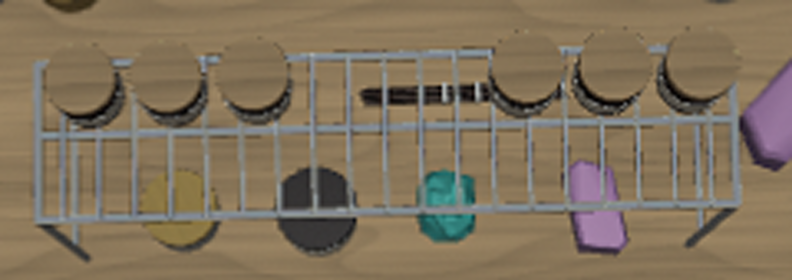

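```bash
cat > fit.py <<'E'
from h import *
from scipy.optimize import least_squares
rng=np.random.default_rng(0)
S=[]
t0=get_obs()["clock"]
while len(S)<70:
    psi=rng.uniform(-1.2,1.2); r=rng.uniform(400,650); g=(r*np.cos(psi),r*np.sin(psi),rng.uniform(30,400))
    p,q=tcp(g,rng.uniform(45,100),psi+rng.uniform(-.6,.6),rng.choice([-1,1]),0)
    j=ik(p.tolist(),q.tolist())
    if j is not None: S.append((np.array(j),p,q))
print(get_obs()["clock"]-t0)
Q=np.array([s[0] for s in S]);P=np.array([s[1] for s in S])/1000;RR=Ro.from_quat(np.array([s[2] for s in S])[:,[1,2,3,0]])
def fk(par,Q,upto=7):
    w=par[:21].reshape(7,3);p=par[21:42].reshape(7,3);tm=par[42:45];rm=par[45:48]
    n=len(Q);R=Ro.identity(n);t=np.zeros((n,3))
    for i in range(upto):
        a=w[i]/np.linalg.norm(w[i]);Ri=Ro.from_rotvec(Q[:,i:i+1]*a)
        ti=p[i]-Ri.apply(p[i]); t=t+R.apply(ti); R=R*Ri
    return R,t,R.apply(tm)+t,R*Ro.from_rotvec(rm)
def res(par):
    _,_,x,R=fk(par,Q); w=par[:21].reshape(7,3)
    return np.r_[((x-P)*3).ravel(),(R*RR.inv()).as_rotvec().ravel(),1e-2*(np.linalg.norm(w,axis=1)-1),1e-4*par[21:42]]
best=None
for s3 in (-1,1):
 for s7 in (-1,1):
  for s5 in (-1,1):
   for rz in (0,1.57,3.14,-1.57):
    w=np.array([[0,0,-1],[0,1,0],[0,0,s3],[0,1,0],[0,0,s5],[0,1,0],[0,0,s7]],float)
    h=[.1,.3,.4,.7,.9,1.1,1.2]; p=np.array([[0,0,z] for z in h],float)
    x0=np.r_[w.ravel(),p.ravel(),0,0,1.2,0,0,rz]
    c=least_squares(res,x0,max_nfev=6)
    if best is None or c.cost<best.cost: best=c
c=least_squares(res,best.x,max_nfev=300); print(best.cost,c.cost,np.abs(c.fun).max())
par=c.x; np.save("par.npy",par); print(par.reshape(-1,3).round(4))
E
python3 fit.py
```

```text
0.0
1.0015545050535986e-08 1.0015545050535986e-08 0.00011967894397788122
[[ 0.     -0.     -1.    ]
 [-0.      1.      0.    ]
 [ 0.      0.     -1.    ]
 [-0.      1.      0.    ]
 [ 0.      0.     -1.    ]
 [-0.      1.      0.    ]
 [-0.      0.     -1.    ]
 [ 0.     -0.      0.    ]
 [ 0.      0.      0.2582]
 [-0.     -0.0218 -0.    ]
 [ 0.      0.      0.7068]
 [-0.     -0.0453  0.    ]
 [-0.      0.      1.1968]
 [-0.     -0.0457 -0.    ]
 [-0.     -0.0457  1.3665]
 [ 0.     -0.      3.1416]]
```

```bash
cat > kin.py <<'E'
from h import *
from scipy.optimize import least_squares
par=np.load("par.npy")
LO=np.array([-2.6,-.5,-1.47,.16,-1.27,.06,-2.6])+.02; HI=np.array([2.6,2.12,1.34,2.42,4.41,2.06,2.6])-.02
W=par[:21].reshape(7,3);PP=par[21:42].reshape(7,3)
MR=Ro.from_rotvec(par[45:48])
def fk(q):
    R=np.eye(3);t=np.zeros(3);pts=[]
    for i in range(7):
        Ri=Ro.from_rotvec(q[i]*W[i]/np.linalg.norm(W[i])).as_matrix(); t=t+R@(PP[i]-Ri@PP[i]);R=R@Ri
        pts.append(R@PP[i]+t)
    return (R@par[42:45]+t)*1000,R@MR.as_matrix(),np.array(pts)*1000
def solve(p,quat,q0,q3=None,w=.002):
    Rt=Ro.from_quat(np.asarray(quat)[[1,2,3,0]]).as_matrix()
    def r(q):
        x,R,_=fk(q); e=Ro.from_matrix(R@Rt.T).as_rotvec()
        return np.r_[(x-p)/300,e,w*(q-q0),0 if q3 is None else .02*(q[2]-q3)]
    s=least_squares(r,np.clip(q0,LO+1e-3,HI-1e-3),bounds=(LO,HI),max_nfev=60)
    x,R,_=fk(s.x); return s.x,np.linalg.norm(x-p),np.linalg.norm(Ro.from_matrix(R@Rt.T).as_rotvec())
def path(poses,q0,w=.004):
    out=[];q=q0
    for p,qt in poses:
        q,e,a=solve(p,qt,q,w=w); q,e,a=solve(p,qt,q,w=2e-4); out.append(q)
        if e>1 or a>.004: return None,(e,a,len(out))
    return np.array(out),None
E
python3 - <<'E'
from kin import *
q=get_obs()["q"];print(fk(q)[0],get_obs()["eef_pos"])
f=grab_frame("wrist");x,R,_=fk(q);print("cam in tool",R.T@(-f["R"].T@f["t"]-x),(R.T@f["R"].T).round(2).tolist())
rng=np.random.default_rng(1)
for nm,g,psis in (("wax",(640,-205,28),(.2,)),("ball",(639,-60,30),(0.,))):
  for psi in psis:
   for tilt in (50,55,60):
    for s in (1,-1):
      res=[]
      for k in range(14):
        q0=rng.uniform(np.maximum(LO,[-.5,0,-1.2,1.3,-1.27,.06,-2.6]),np.minimum(HI,[1.8,1.2,.8,2.4,4,1.2,2.6]))
        qs,e,a=solve(*tcp(g,tilt,psi,s,0),q0,w=1e-4)
        if e>1 or a>.004: continue
        P,err=path([tcp(g,tilt,psi,s,b) for b in (0,30,60,90,120,150,180)],qs)
        if P is None: continue
        res.append((np.abs(np.diff(P,axis=0)).max(),P[0].round(2).tolist(),P[-1].round(2).tolist()))
      res.sort(key=lambda r:r[0])
      print(nm,tilt,s,len(res),res[:2])
E
```

```text
[ 205.96138017 -590.10342643  404.75075661] [ 205.96138008 -590.10342674  404.75075665]
cam in tool [ -0.19811955 -65.7772158   30.74840633] [[1.0, 0.0, -0.0], [0.0, 0.96, 0.26], [0.0, -0.26, 0.96]]
wax 50 1 10 [(np.float64(0.1889454323322748), [1.1, 0.6, -0.79, 1.99, -0.23, 0.15, 2.52], [1.89, 0.35, -1.41, 2.1, -0.29, 0.47, 2.58]), (np.float64(0.23940840645501968), [1.18, 0.65, -0.88, 1.99, 0.19, 0.16, 2.14], [1.92, 0.39, -1.45, 2.1, -0.19, 0.47, 2.5])]
wax 50 -1 9 [(np.float64(0.07378718201164153), [0.75, 0.48, -0.37, 2.01, -1.14, 0.27, 0.15], [0.81, 0.06, -0.23, 2.14, -0.9, 0.6, -0.11]), (np.float64(0.075039811137872), [0.88, 0.51, -0.52, 2.0, -0.95, 0.22, 0.0], [1.01, 0.08, -0.43, 2.13, -0.87, 0.59, -0.12])]
wax 55 1 8 [(np.float64(0.14871699881210976), [1.06, 0.59, -0.78, 1.94, 0.12, 0.25, 2.14], [1.74, 0.28, -1.3, 2.03, -0.21, 0.57, 2.44]), (np.float64(0.17020513719959407), [1.16, 0.64, -0.9, 1.94, 0.42, 0.28, 1.89], [1.83, 0.4, -1.45, 2.03, 0.05, 0.57, 2.23])]
wax 55 -1 11 [(np.float64(0.06764642081351402), [0.51, 0.45, -0.13, 1.97, -0.95, 0.35, -0.12], [0.53, 0.06, 0.0, 2.08,
[... 1326 characters left out ...]
3, -0.59, 2.24, -0.28, 0.41, -1.28]), (np.float64(0.2823660659107258), [-0.1, 0.34, 0.14, 2.14, -0.86, 0.08, -0.71], [-0.41, -0.19, 0.42, 2.29, 0.15, 0.42, -1.66])]
ball 60 1 11 [(np.float64(0.1182774075075248), [0.35, 0.38, -0.35, 2.05, 0.46, 0.23, 1.2], [0.61, -0.07, -0.55, 2.14, -0.12, 0.54, 1.71]), (np.float64(0.1227957225206213), [0.36, 0.38, -0.37, 2.05, 0.48, 0.23, 1.18], [0.63, -0.07, -0.57, 2.14, -0.13, 0.54, 1.72])]
ball 60 -1 8 [(np.float64(0.07358108440318623), [0.14, 0.36, -0.13, 2.06, 0.13, 0.2, -1.65], [0.23, -0.08, -0.19, 2.16, -0.07, 0.54, -1.48]), (np.float64(0.07360412537013562), [0.17, 0.36, -0.15, 2.06, 0.17, 0.21, -1.69], [0.28, -0.08, -0.23, 2.16, -0.08, 0.54, -1.47])]
```

```bash
cat >> kin.py <<'E'
def tcp2(g,tilt,psi,s,b,e=40):
    p,q=tcp(g,tilt,psi,s,0); e=np.radians(e); return p+b*np.array([-np.cos(e)*np.cos(psi),-np.cos(e)*np.sin(psi),np.sin(e)]),q
def trace(qa,qb,n=9):
    for k in np.linspace(0,1,n):
        x,R,pts=fk(qa+k*(qb-qa)); print(k.round(2),"tip",(x+R[:,2]*173).round(),"tcp",x.round(),"wr",pts[5].round(),"el",pts[3].round())
BS=(0,20,40,60,90,120,150)
def plan(g,tilt,psi,s,seed,e=40,n=14,bs=BS):
    rng=np.random.default_rng(seed);best=None
    for k in range(n):
        q0=rng.uniform(np.maximum(LO,[-.5,0,-.6,1.3,-1.27,.06,-2.6]),np.minimum(HI,[1.2,1.2,.6,2.4,1.2,1.2,2.6]))
        qs,e1,a=solve(*tcp(g,tilt,psi,s,0),q0,w=1e-4)
        if e1>1 or a>.004: continue
        P,err=path([tcp2(g,tilt,psi,s,b,e) for b in bs],qs)
        if P is None: continue
        c=np.abs(np.diff(P,axis=0)).max()+.1*np.abs(P[:,2]).max()
        if best is None or c<best[0]: best=(c,P)
    return best
E
python3 - <<'E'
from kin import *
for nm,g,psi in (("wax",(640,-205,28),.2),("ball",(639,-60,30),.1),("ball",(639,-60,30),-.1)):
    for tilt in (50,53,56,60):
        b=plan(g,tilt,psi,-1,2); print(nm,psi,tilt,b and (b[0].round(2),b[1][[0,3,-1]].round(2).tolist()))
        if nm=="wax" and tilt==53: P=b[1]
q=get_obs()["q"]; trace(q,P[-1]); np.save("waxP.npy",P)
E
```

```text
wax 0.2 50 (np.float64(0.09), [[0.65, 0.47, -0.25, 2.01, -1.25, 0.31, 0.23], [0.66, 0.33, -0.2, 2.09, -1.17, 0.39, 0.16], [0.71, 0.13, -0.12, 2.18, -1.03, 0.54, 0.05]])
wax 0.2 53 (np.float64(0.07), [[0.46, 0.45, -0.06, 1.99, -1.15, 0.36, 0.08], [0.47, 0.32, -0.01, 2.07, -1.07, 0.43, 0.02], [0.51, 0.12, 0.06, 2.16, -0.92, 0.56, -0.08]])
wax 0.2 56 (np.float64(0.07), [[0.45, 0.45, -0.07, 1.96, -0.93, 0.37, -0.15], [0.48, 0.32, -0.03, 2.04, -0.89, 0.44, -0.17], [0.52, 0.12, 0.03, 2.13, -0.79, 0.57, -0.22]])
wax 0.2 60 (np.float64(0.07), [[0.43, 0.45, -0.07, 1.92, -0.67, 0.4, -0.42], [0.47, 0.32, -0.05, 2.0, -0.66, 0.47, -0.4], [0.52, 0.13, -0.01, 2.09, -0.62, 0.6, -0.4]])
ball 0.1 50 None
ball 0.1 53 (np.float64(1.48), [[0.59, 0.41, -0.56, 2.12, 1.15, 0.08, -2.46], [1.01, 0.35, -0.98, 2.2, 0.9, 0.17, -2.17], [1.32, -0.04, -1.13, 2.31, -0.75, 0.3, -0.64]])
ball 0.1 56 (np.float64(0.09), [[0.13, 0.35, -0.06, 2.11, -0.66, 0.12, -0.76], [0.08, 0.19, 0.01, 2.2, -0.6, 0.19, -0.83], [0.08, -0.06, 0.04, 2.32, -0.39, 0.33, -1.01]])
ball 0.1 60 (np.float64(0.09), [[0.05, 0.36, 0.02, 2.06, -0.4, 
[... 654 characters left out ...]
54.] el [  58. -121.  686.]
0.25 tip [ 347. -505.  190.] tcp [ 310. -512.  358.] wr [ 312. -498.  534.] el [  63. -106.  690.]
0.38 tip [ 404. -456.  174.] tcp [ 351. -467.  338.] wr [ 336. -458.  513.] el [ 65. -91. 693.]
0.5 tip [ 452. -405.  161.] tcp [ 384. -421.  319.] wr [ 355. -417.  493.] el [ 66. -76. 695.]
0.62 tip [ 489. -356.  149.] tcp [ 409. -375.  302.] wr [ 367. -376.  472.] el [ 64. -62. 698.]
0.75 tip [ 515. -309.  138.] tcp [ 426. -330.  284.] wr [ 374. -335.  452.] el [ 61. -49. 700.]
0.88 tip [ 532. -265.  125.] tcp [ 435. -287.  266.] wr [ 375. -295.  431.] el [ 55. -38. 702.]
1.0 tip [ 538. -226.  110.] tcp [ 436. -246.  248.] wr [ 371. -256.  411.] el [ 48. -27. 703.]
```

Run:
```python
from kin import *
P=np.load("waxP.npy"); q=get_obs()["q"]
v1=q.copy(); v1[1]=-.1; v1[5]=1.5
p,qt=tcp2((640,-205,28),53,.2,-1,150); v2,e,a=solve(p+[-20,0,150],qt,P[-1]); print(v2.round(2),e,a)
trace(q,v1,4);trace(v1,v2,9);trace(v2,P[-1],3)
np.save("v1.npy",v1);np.save("v2.npy",v2)
```

```text
[ 0.56 -0.11  0.03  2.04 -0.61  0.83 -0.45] 0.0007666419864615845 4.4645779978938435e-06
0.0 tip [ 206. -590.  232.] tcp [ 206. -590.  405.] wr [ 248. -571.  574.] el [  51. -136.  683.]
0.33 tip [ 198. -572.  320.] tcp [ 193. -557.  492.] wr [ 229. -523.  660.] el [ 29. -77. 699.]
0.67 tip [ 186. -543.  402.] tcp [ 175. -512.  572.] wr [ 207. -463.  738.] el [  6. -17. 706.]
1.0 tip [ 170. -503.  478.] tcp [ 154. -457.  644.] wr [ 181. -394.  806.] el [-16.  43. 704.]
0.0 tip [ 170. -503.  478.] tcp [ 154. -457.  644.] wr [ 181. -394.  806.] el [-16.  43. 704.]
0.12 tip [ 232. -486.  445.] tcp [ 201. -446.  611.] wr [ 210. -385.  775.] el [-20.  42. 704.]
0.25 tip [ 292. -461.  415.] tcp [ 245. -429.  578.] wr [ 237. -373.  744.] el [-23.  41. 704.]
0.38 tip [ 346. -430.  386.] tcp [ 285. -406.  546.] wr [ 262. -357.  713.] el [-27.  39. 704.]
0.5 tip [ 394. -393.  359.] tcp [ 322. -379.  515.] wr [ 285. -338.  682.] el [-30.  37. 704.]
0.62 tip [ 435. -353.  333.] tcp [ 353. -349.  485.] wr [ 305. -317.  651.] el [-33.  34. 704.]
0.75 tip [ 470. -311.  308.] tcp [ 380. -316.  456.] wr [ 321. -293.  620.] el [-36.  32. 704.]
0.88 tip [ 498. -268.  284.] tcp [ 401. -282.  427.] wr [ 335. -268.  589.] el [-39.  29. 704.]
1.0 tip [ 518. -226.  260.] tcp [ 416. -246.  398.] wr [ 344. -241.  558.] el [-41.  26. 704.]
0.0 tip [ 518. -226.  260.] tcp [ 416. -246.  398.] wr [ 344. -241.  558.] el [-41.  26. 704.]
0.5 tip [ 538. -223.  188.] tcp [ 433. -247.  324.] wr [ 363. -252.  485.] el [  3.  -2. 707.]
1.0 tip [ 538. -226.  110.] tcp [ 436. -246.  248.] wr [ 371. -256.  411.] el [ 48. -27. 703.]
```

Run:
```python
from kin import *
P=np.load("waxP.npy"); q=get_obs()["q"]
v1=.5*q+.5*np.load("v1.npy")
move_j(v1.tolist()); print(get_obs()["clock"]); move_j(np.load("v2.npy").tolist()); move_j(P[-1].tolist())
o=get_obs(); print(o["clock"],o["eef_pos"],fk(P[-1])[0])
f=grab_frame("wrist"); cv2.imwrite("pics/w1.png",f["pixels"][:,:,::-1])
for th in ("wax_center","paper_ball_center"):
    print(th,[(round(d["conf"],2),np.round(d["pixel"]),at_z(f,d["pixel"],Z[th]).round(1)) for d in mark_of("wrist",th)])
    for i,d in enumerate(cut_out("wrist",th)[:3]): print(d["conf"],d["extent"]); np.save(f"m_{th}_{i}.npy",d["region"])
np.savez("f1.npz",**{k:np.asarray(v) for k,v in f.items()})
```

```text
3.9
6.2667 [ 436.40816145 -247.08431171  249.37073685] [ 435.96190414 -246.36056966  248.20664551]
wax_center [(0.88, array([330., 180.]), array([ 644.7, -208.4,   19. ]))]
0.76 [544.1, 40.4, 95.9, 155.6]
0.58 [289.9, 108.2, 80.1, 152.5]
paper_ball_center [(0.65, array([119., 132.]), array([648.6, -65. ,  26. ]))]
0.82 [61.5, 79.9, 110.5, 110.5]
```

View pics/w1.png

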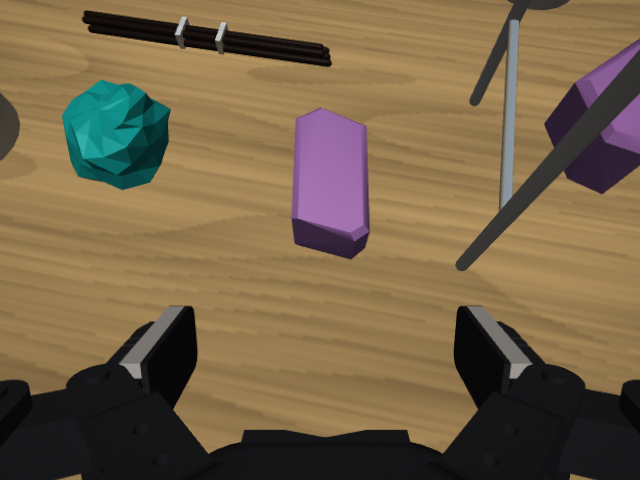

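The wax lies at wrist pixel (330,180) with its long side nearly in line with the tool. The ball is at (118,134) and the look-alike bar is at the right edge (600,120). Next I measure both pieces.

Run:
```python
from kin import *
f={k:(v if v.ndim else float(v)) for k,v in np.load("f1.npz").items()}
c=[at_z(f,p,38)[:2] for p in ((295,116),(292,219),(366,127),(369,232))]
for p in c: print(p.round(1))
print("yawL",np.arctan2(*(c[0]-c[1])[::-1]),"yawR",np.arctan2(*(c[2]-c[3])[::-1]))
# width
y=(np.arctan2(*(c[0]-c[1])[::-1])+np.arctan2(*(c[2]-c[3])[::-1]))/2;n=np.array([-np.sin(y),np.cos(y)])
print("yaw",y,"width",n@((c[0]+c[1])/2-(c[2]+c[3])/2),"mid",np.mean(c,0))
# edges by colour mask fit
m=np.load("m_wax_center_1.npy"); hsv=cv2.cvtColor(f["pixels"],cv2.COLOR_RGB2HSV)
def fit(mask,dims,x0):
    cs,_=cv2.findContours(mask.astype(np.uint8),cv2.RETR_EXTERNAL,cv2.CHAIN_APPROX_NONE)
    L,H,Wd,shape=dims
    def model(v):
        R=np.array([[np.cos(v[2]),-np.sin(v[2])],[np.sin(v[2]),np.cos(v[2])]])
        pts=[]
        if shape=="box":
            for z in (0,H):
                for a in (-.5,.5):
                    for b in (-.5,.5): pts.append([*(R@[a*L,b*Wd]+v[:2]),z])
        else:
            for t in np.linspace(-np.pi/2,np.pi/2,13):
                for u in np.linspace(0,2*np.pi,36): pts.append([*(R@[L/2*np.cos(t)*np.cos(u),Wd/2*np.cos(t)*np.sin(u)]+v[:2]),H/2+H/2*np.sin(t)])
        h=cv2.convexHull(np.array([proj(f,p) for p in pts]).astype(np.float32))
        im=np.zeros(mask.shape,np.uint8);cv2.fillConvexPoly(im,h.round().astype(int),1);return im>0
    from scipy.optimize import minimize
    def cost(v): 
        k=model(v);return 1-(k&mask).sum()/(k|mask).sum()
    best=min((minimize(cost,[*x0,yy],method="Nelder-Mead",options=dict(initial_simplex=[[x0[0],x0[1],yy],[x0[0]+8,x0[1],yy],[x0[0],x0[1]+8,yy],[x0[0],x0[1],yy+.12]])) for yy in (-.15,0,.15)),key=lambda r:r.fun)
    return best.x.round(3),best.fun
print(m.sum(),fit(m,(95,38,46,"box"),(643,-208)))
mb=np.load("m_paper_ball_center_0.npy"); print(mb.sum(),fit(mb,(68,52,56,"ell"),(643,-62)))
```

```text
[ 675.3 -179. ]
[ 604.3 -193.5]
[ 676. -225.]
[ 605.  -238.5]
yawL 0.20106104031458943 yawR 0.18823794880135203
yaw 0.19464949455797073 width 44.7512300217991 mid [ 640.15453184 -208.99093015]
10225 (array([ 6.46566e+02, -2.07962e+02,  1.88000e-01]), np.float64(0.14820683903252707))
8879 (array([ 6.4674e+02, -6.5620e+01, -9.8000e-02]), np.float64(0.14263234798246605))
```

Run:
```python
from kin import *
g=(642,-208.5,25);tilt=53;psi=.193
grip(66,60)
p,q=tcp2(g,tilt,psi,-1,150); movel(p.tolist(),q.tolist())
p,q=tcp2(g,tilt,psi,-1,40); print(movel(p.tolist(),q.tolist(),velocity=150,stop_force=15))
f=grab_frame("wrist"); cv2.imwrite("pics/w2.png",f["pixels"][:,:,::-1])
o=get_obs();print(o["clock"],o["q"].round(2),o["eef_pos"],o["contact_force"])
for n in("wax_center","paper_ball_center"): print([(round(d["conf"],2),at_z(f,d["pixel"],Z[n]).round(1)) for d in mark_of("wrist",n)])
```

```text
False
8.0333 [ 0.48  0.37 -0.03  2.04 -1.11  0.4   0.05] [ 519.96852777 -232.79753783  175.08011733] [0.16357938 0.67161544 0.34652748]
[]
[]
```

View pics/w2.png

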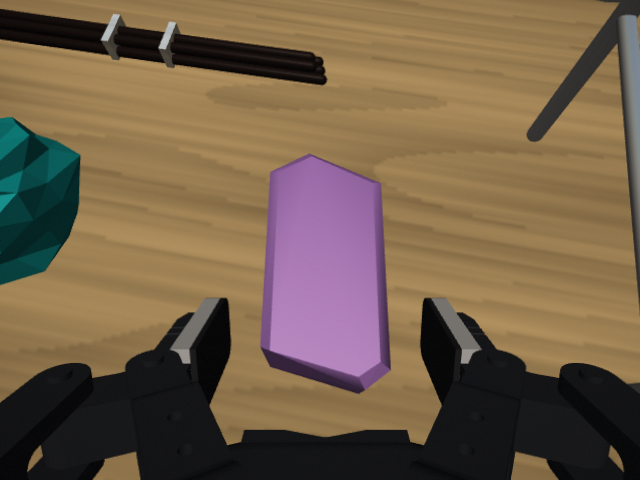

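The wax (column 326) is centred between the pads and square to them, so I close in.

Run:
```python
from kin import *
g=(642,-208.5,25);tilt=53;psi=.193
p,q=tcp2(g,tilt,psi,-1,0); print(movel(p.tolist(),q.tolist(),velocity=80,stop_force=12))
o=get_obs();print(o["eef_pos"]-p,o["contact_force"])
grip(20,60); o=get_obs(); print("gap",o["finger_gap"],o["contact_force"])
p,q=tcp2(g,tilt,psi,-1,40); print(movel(p.tolist(),q.tolist(),velocity=100))
f=grab_frame("wrist"); cv2.imwrite("pics/w3.png",f["pixels"][:,:,::-1])
o=get_obs();print(o["clock"],o["finger_gap"],o["q"].round(2))
```

```text
False
[-0.13020252 -0.12216683 -0.13451054] [ 0.19522984  0.14213576 -0.38900377]
gap 45.41719143739958 [-4.46451569 -0.01450905  4.76210459]
False
9.7 45.06483306783354 [ 0.48  0.37 -0.03  2.04 -1.11  0.4   0.05]
```

View pics/w3.png

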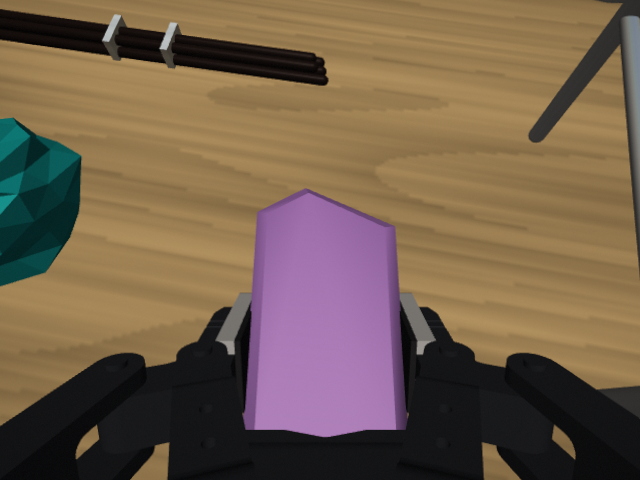

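Run:
```python
from kin import *
ft=grab_frame("top"); print("pail rim c",at_z(ft,(189.5,269.5),140).round(1))
d=cut_out("top","pail")[0]; x,y,w,h=d["extent"]; print(d["conf"],d["extent"],at_z(ft,(x+w/2,y+h/2),140).round(1))
fs=grab_frame("side"); d=[d for d in cut_out("side","pail")][0]; x,y,w,h=d["extent"]; print(d["conf"],d["extent"])
m=mark_of("side","pail")+mark_of("top","pail"); print([(round(k["conf"],2),k["pixel"]) for k in m])
q=get_obs()["q"]
g=(642,-208.5,25)
p,qt=tcp2(g,53,.193,-1,150); 
qa,e,a=solve(p,qt,q,w=2e-4)
qb,e,a=solve(p+[-20,0,150],qt,qa,w=2e-3)
print(qa.round(2),qb.round(2),e,a)
for psi in (.3,.6,.9,1.2):
  for tilt in (75,85):
    qc,e,a=solve(*tcp((400,383,250),tilt,psi,-1),qb,w=1e-3); qd,e2,a2=solve(*tcp((400,383,165),tilt,psi,-1),qc,w=2e-3)
    print(psi,tilt,qc.round(2),round(e,2),round(a,3),qd.round(2),round(e2,2),round(a2,3))
```

```text
pail rim c [401.8 371.4 140. ]
0.6 [151.4, 236.6, 74.1, 69.6] [396.2 374.6 140. ]
0.85 [314.1, 349.7, 110.7, 92.7]
[(0.98, [366.1, 437.1]), (0.59, [197.1, 272.9])]
[ 0.53  0.13  0.04  2.16 -0.93  0.55 -0.07] [ 0.58 -0.1   0.01  2.03 -0.62  0.82 -0.45] 0.0007689137008735963 4.523442554889748e-06
0.3 75 [-0.33  0.06 -0.62  1.82  0.22  1.08 -2.3 ] 0.0 0.0 [-0.36  0.14 -0.62  1.93  0.31  0.91 -2.4 ] 0.0 0.0
0.3 85 [-0.45  0.15 -0.46  1.7   0.12  1.24 -2.22] 0.0 0.0 [-0.46  0.22 -0.46  1.8   0.17  1.07 -2.26] 0.0 0.0
0.6 75 [-0.25  0.04 -0.65  1.84  0.11  1.03 -1.91] 0.0 0.0 [-0.28  0.12 -0.64  1.95  0.2   0.86 -1.99] 0.0 0.0
0.6 85 [-0.42  0.15 -0.49  1.7   0.1   1.23 -1.89] 0.0 0.0 [-0.43  0.22 -0.48  1.81  0.14  1.06 -1.93] 0.0 0.0
0.9 75 [-0.2   0.03 -0.64  1.84  0.01  1.01 -1.51] 0.0 0.0 [-0.23  0.12 -0.64  1.95  0.08  0.84 -1.57] 0.0 0.0
0.9 85 [-0.38  0.15 -0.5   1.7   0.07  1.22 -1.57] 0.0 0.0 [-0.4   0.22 -0.5   1.81  0.12  1.05 -1.61] 0.0 0.0
1.2 75 [-0.19  0.05 -0.61  1.82 -0.08  1.04 -1.13] 0.0 0.0 [-0.21  0.14 -0.61  1.93 -0.03  0.86 -1.16] 0.0 0.0
1.2 85 [-0.36  0.16 -0.51  1.69  0.05  1.23 -1.25] 0.0 0.0 [-0.38  0.23 -0.51  1.8   0.09  1.06 -1.28] 0.0 0.0
```

```bash
cat >> kin.py <<'E'
PAIL=(400,378)
def drop_q(qb,psi=.9,tilt=80,zs=(270,145)):
    out=[];q=qb
    for z in zs:
        q,e,a=solve(*tcp((*PAIL,z),tilt,psi,-1),q,w=1e-3); assert e<1 and a<.005,(e,a); out.append(q)
    return out
E
python3 - <<'E'
from kin import *
fs=grab_frame("side"); print("side rim",at_z(fs,(371,397),140).round(1), proj(fs,(400,378,140)),proj(fs,(400,278,140)),proj(fs,(400,478,140)),proj(fs,(300,378,140)),proj(fs,(500,378,140)))
g=(642,-208.5,25); q=get_obs()["q"]
p,qt=tcp2(g,53,.193,-1,150); qa,_,_=solve(p,qt,q,w=2e-4); qb,_,_=solve(p+[-20,0,150],qt,qa,w=2e-3)
qc,qd=drop_q(qb); trace(qb,qc,7); trace(qc,qd,3)
np.save("dq.npy",[qa,qb,qc,qd])
movel(p.tolist(),qt.tolist(),velocity=150); move_j(qb.tolist())
print(get_obs()["clock"],get_obs()["finger_gap"])
E
```

```text
side rim [403.7 400.2 140. ] [373.4956664  387.16780685] [375.17415532 346.22718078] [371.52399183 435.15414026] [429.56184474 391.15599115] [318.49875014 383.24094428]
0.0 tip [ 520. -228.  257.] tcp [ 418. -248.  395.] wr [ 346. -242.  555.] el [-38.  25. 704.]
0.17 tip [ 551. -113.  249.] tcp [ 468. -150.  396.] wr [ 407. -152.  561.] el [-31.  15. 705.]
0.33 tip [557.   1. 244.] tcp [495. -45. 398.] wr [444. -49. 566.] el [-23.   7. 706.]
0.5 tip [542. 110. 240.] tcp [499.  63. 401.] wr [455.  61. 571.] el [-13.   1. 707.]
0.67 tip [509. 210. 241.] tcp [480. 168. 406.] wr [438. 170. 577.] el [ -2.  -2. 707.]
0.83 tip [462. 300. 244.] tcp [441. 268. 413.] wr [396. 273. 583.] el [ 10.  -1. 707.]
1.0 tip [402. 380. 252.] tcp [383. 357. 423.] wr [330. 364. 590.] el [ 21.   2. 706.]
0.0 tip [402. 380. 252.] tcp [383. 357. 423.] wr [330. 364. 590.] el [ 21.   2. 706.]
0.5 tip [406. 382. 189.] tcp [387. 358. 359.] wr [333. 364. 526.] el [ 46.  10. 704.]
1.0 tip [402. 380. 127.] tcp [383. 357. 298.] wr [328. 361. 465.] el [ 71.  18. 701.]
11.5917 45.11914371408246
```

Run:
```python
from kin import *
qa,qb,qc,qd=np.load("dq.npy"); q=get_obs()["q"]
m=.5*qb+.5*qc; m[1]-=.3; m[3]+=.12; m[5]+=.1
r=qb.copy(); r[1]-=.22; r[3]+=.05
trace(qb,r,2);trace(r,m,4);trace(m,qc,4)
np.save("via.npy",[r,m])
```

```text
0.0 tip [ 520. -228.  257.] tcp [ 418. -248.  395.] wr [ 346. -242.  555.] el [-38.  25. 704.]
1.0 tip [ 495. -212.  345.] tcp [ 375. -220.  469.] wr [ 281. -200.  616.] el [-119.   77.  684.]
0.0 tip [ 495. -212.  345.] tcp [ 375. -220.  469.] wr [ 281. -200.  616.] el [-119.   77.  684.]
0.33 tip [507. -93. 329.] tcp [ 406. -123.  466.] wr [ 325. -115.  622.] el [-129.   60.  684.]
0.67 tip [490.  13. 314.] tcp [413. -26. 464.] wr [345. -23. 626.] el [-137.   42.  683.]
1.0 tip [454. 101. 303.] tcp [399.  64. 463.] wr [342.  73. 629.] el [-143.   22.  683.]
0.0 tip [454. 101. 303.] tcp [399.  64. 463.] wr [342.  73. 629.] el [-143.   22.  683.]
0.33 tip [454. 189. 285.] tcp [416. 157. 451.] wr [363. 167. 618.] el [-91.  -0. 698.]
0.67 tip [438. 284. 268.] tcp [411. 256. 437.] wr [359. 267. 605.] el [-35.  -7. 705.]
1.0 tip [402. 380. 252.] tcp [383. 357. 423.] wr [330. 364. 590.] el [ 21.   2. 706.]
```

Clear of the shelf, so I carry the wax over and release it.

Run:
```python
from kin import *
qa,qb,qc,qd=np.load("dq.npy"); r,m=np.load("via.npy")
for v in (r,m,qc): move_j(v.tolist())
o=get_obs();print(o["clock"],o["finger_gap"])
f=grab_frame("wrist"); cv2.imwrite("pics/w4.png",f["pixels"][:,:,::-1])
f=grab_frame("side"); cv2.imwrite("pics/s4.png",f["pixels"][:,:,::-1])
```

```text
14.3667 45.06484772376483
```

View pics/w4.png

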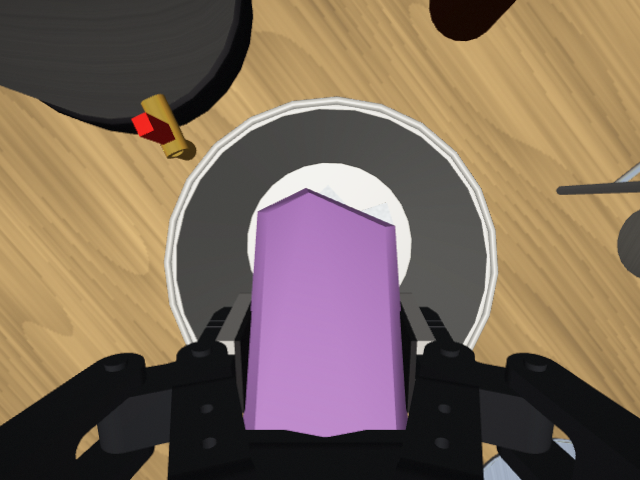

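View pics/s4.png

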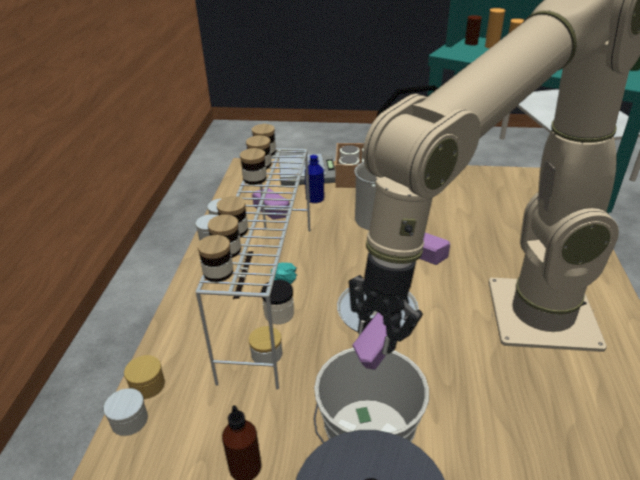

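Run:
```python
from kin import *
f=grab_frame("wrist")
P=np.array([at_z(f,p,140)[:2] for p in ((166,255),(497,250),(331,98),(210,153),(455,153))])
s=least_squares(lambda v:np.linalg.norm(P-v[:2],axis=1)-v[2],[400,380,100]).x; print(s)
```

```text
[405.43757085 375.49530975 102.36746077]
```

Run:
```python
from kin import *
p,q=tcp((404,376,145),80,.9,-1); print(movel(p.tolist(),q.tolist(),velocity=120,stop_force=15))
grip(80); 
p,q=tcp((404,376,270),80,.9,-1); movel(p.tolist(),q.tolist(),velocity=200)
f=grab_frame("wrist"); cv2.imwrite("pics/w5.png",f["pixels"][:,:,::-1]); print(get_obs()["clock"],get_obs()["q"].round(2))
```

```text
False
16.975 [-0.26  0.08 -0.59  1.75  0.04  1.16 -1.52]
```

View pics/w5.png

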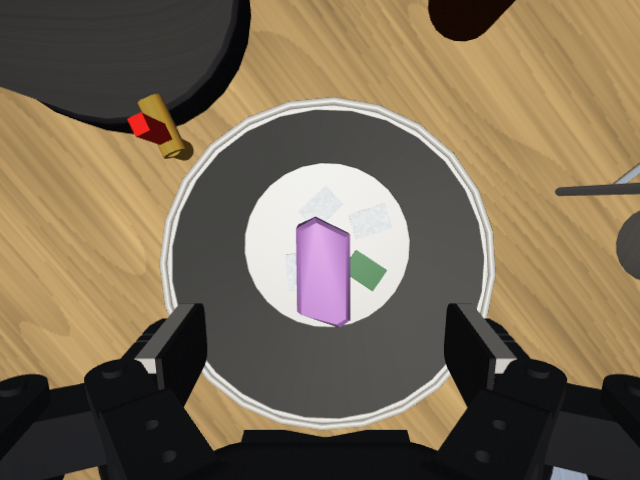

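The wax lies flat on the pail floor at pixel (323,272), and the pail hasn't moved. Now the ball.

Run:
```python
from kin import *
q=get_obs()["q"]; g=(643,-63,28)
for psi in (0,-.1):
  for tilt in (56,59):
    b=plan(g,tilt,psi,-1,3,n=10,bs=(0,20,40,70,100,130)); print(psi,tilt,b and (round(b[0],2),b[1][[0,3,-1]].round(2).tolist()))
    if psi==0 and tilt==59: P=b[1]
p,qt=tcp2(g,59,0,-1,130); up,e,a=solve(p+[-10,0,120],qt,P[-1],w=1e-3); print(up.round(2),e,a)
trace(q,up,7);trace(up,P[-1],3); np.save("ball.npy",[up,*P])
```

```text
0 56 (np.float64(0.23), [[-0.07, 0.36, 0.12, 2.11, -0.62, 0.1, -0.94], [-0.26, 0.17, 0.32, 2.24, -0.46, 0.17, -1.1], [-0.31, -0.02, 0.36, 2.32, -0.08, 0.25, -1.44]])
0 59 (np.float64(0.1), [[0.14, 0.36, -0.12, 2.07, 0.11, 0.17, -1.63], [0.21, 0.19, -0.18, 2.17, 0.04, 0.24, -1.57], [0.25, 0.02, -0.2, 2.25, -0.06, 0.33, -1.47]])
-0.1 56 (np.float64(0.1), [[-0.04, 0.35, 0.04, 2.11, 0.49, 0.1, -2.15], [0.03, 0.17, -0.05, 2.22, 0.42, 0.18, -2.08], [0.05, -0.0, -0.08, 2.3, 0.28, 0.26, -1.95]])
-0.1 59 (np.float64(0.09), [[-0.0, 0.36, 0.01, 2.07, 0.28, 0.18, -1.93], [0.01, 0.18, -0.02, 2.19, 0.25, 0.25, -1.91], [0.02, 0.01, -0.04, 2.27, 0.2, 0.34, -1.86]])
[ 0.27 -0.18 -0.2   2.14 -0.11  0.63 -1.44] 0.001372979255126147 1.8656231382311617e-06
0.0 tip [405. 378. 251.] tcp [387. 355. 421.] wr [335. 362. 589.] el [ 23.   2. 706.]
0.17 tip [454. 318. 241.] tcp [425. 292. 409.] wr [367. 302. 575.] el [  5.  -2. 707.]
0.33 tip [493. 251. 233.] tcp [452. 224. 399.] wr [389. 238. 562.] el [-12.  -3. 707.]
0.5 tip [523. 177. 226.] tcp [470. 153. 389.] wr [400. 172. 549.] el [-30.  -2. 706.]
0.67 tip [542.  99. 222.] tcp [476.  80. 380.] wr [401. 106. 537.] el [-48.   3. 704.]
0.83 tip [549.  18. 218.] tcp [470.   7. 372.] wr [391.  42. 525.] el [-65.  11. 702.]
1.0 tip [543. -63. 216.] tcp [454. -63. 364.] wr [371. -18. 513.] el [-80.  22. 699.]
0.0 tip [543. -63. 216.] tcp [454. -63. 364.] wr [371. -18. 513.] el [-80.  22. 699.]
0.5 tip [552. -65. 155.] tcp [463. -65. 304.] wr [380. -19. 452.] el [-38.  10. 705.]
1.0 tip [553. -63.  96.] tcp [464. -63. 244.] wr [380. -18. 392.] el [  5.  -2. 707.]
```

Run:
```python
from kin import *
B=np.load("ball.npy"); move_j(B[0].tolist()); move_j(B[-1].tolist())
f=grab_frame("wrist"); cv2.imwrite("pics/w6.png",f["pixels"][:,:,::-1]); print(get_obs()["clock"],get_obs()["eef_pos"])
print([(round(d["conf"],2),d["pixel"],at_z(f,d["pixel"],26).round(1)) for d in mark_of("wrist","paper_ball_center")])
c=cut_out("wrist","paper_ball_center"); print([(d["conf"],d["extent"]) for d in c])
hsv=cv2.cvtColor(f["pixels"],cv2.COLOR_RGB2HSV); m=((hsv[...,0]>78)&(hsv[...,0]<100)&(hsv[...,1]>120)&(hsv[...,2]>25)); 
n,l,s,ce=cv2.connectedComponentsWithStats(m.astype(np.uint8)); i=1+np.argmax(s[1:,4]); print(s[i],ce[i]); m=l==i
R=lambda y:np.array([[np.cos(y),-np.sin(y)],[np.sin(y),np.cos(y)]])
pts=np.argwhere(m)[:,::-1][::7]
pw=np.array([at_z(f,p.astype(float),26)[:2] for p in pts])
for y in np.arange(-.3,.31,.1):
    u=(pw)@R(y); lo,hi=u.min(0),u.max(0); print(round(y,1),"ext",(hi-lo).round(1),"mid",(R(y)@((hi+lo)/2)).round(1))
```

```text
19.2583 [464.68543783 -62.65746621 246.25614294]
[(0.94, [330.3, 164.4], array([646.1, -65.1,  26. ])), (0.38, [135.0, 196.6], array([626. ,  44.7,  26. ]))]
[(0.79, [285.9, 101.3, 98.7, 122.4])]
[  282   102   101   123 10161] [331.67089853 163.52288161]
-0.3 ext [75.4 62.2] mid [648.5 -66.1]
-0.2 ext [75.2 59.9] mid [648.7 -65.4]
-0.1 ext [75.6 58.7] mid [649.  -65.4]
0.0 ext [77.  57.4] mid [648.5 -65.6]
0.1 ext [77.7 56.7] mid [648.1 -65.5]
0.2 ext [78.  59.2] mid [648.  -65.9]
0.3 ext [78.4 61.9] mid [648.3 -65.9]
```

View pics/w6.png

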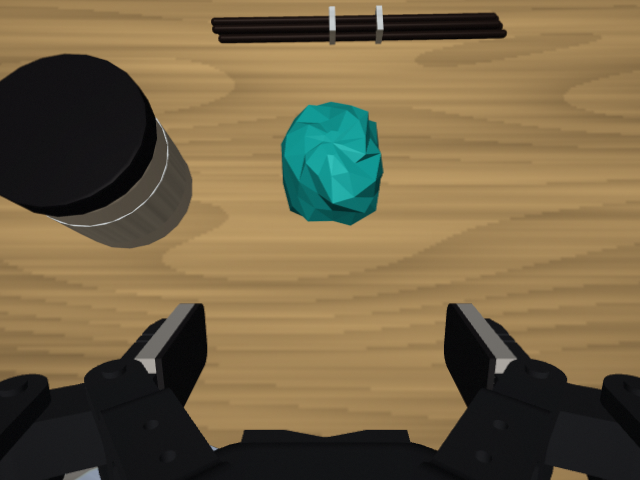

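The ball is at (331,164), alone in front of the jaws. The candle's black lid at (80,130) is well clear on the left.

Run:
```python
from kin import *
g=(645,-65.5,27);t,psi=58.5,.04
grip(76,60)
p,q=tcp2(g,t,psi,-1,110); movel(p.tolist(),q.tolist())
p,q=tcp2(g,t,psi,-1,40); print(movel(p.tolist(),q.tolist(),velocity=120,stop_force=12))
f=grab_frame("wrist"); cv2.imwrite("pics/w7.png",f["pixels"][:,:,::-1]); f=grab_frame("side"); cv2.imwrite("pics/s7.png",cv2.resize(f["pixels"][100:400,150:550,::-1],None,fx=2,fy=2));print(get_obs()["clock"],get_obs()["q"].round(2))
```

```text
False
20.7167 [ 0.21  0.27 -0.16  2.13 -0.07  0.2  -1.39]
```

View pics/w7.png

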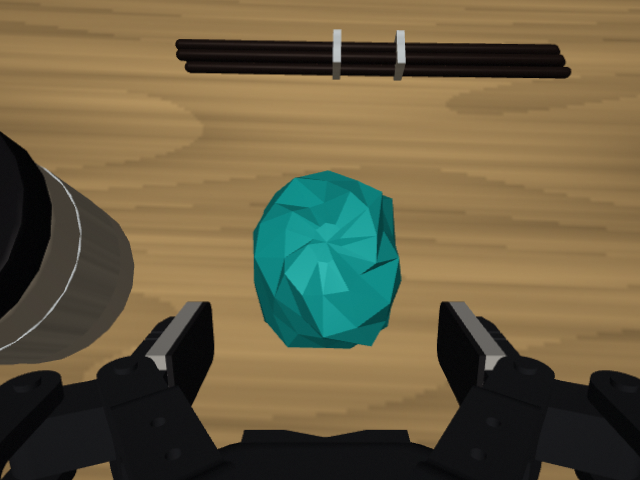

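View pics/s7.png

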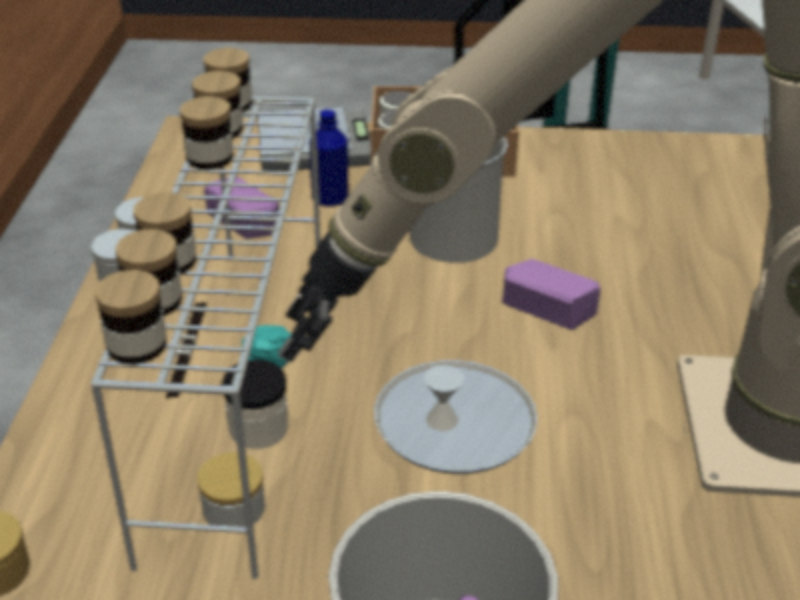

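Run:
```python
from kin import *
g=(645,-65.5,27);t,psi=58.5,.04
p,q=tcp2(g,t,psi,-1,0); print(movel(p.tolist(),q.tolist(),velocity=70,stop_force=10))
o=get_obs();print(o["eef_pos"]-p,o["contact_force"])
grip(20,50); o=get_obs(); print("gap",o["finger_gap"],o["contact_force"])
p,q=tcp2(g,t,psi,-1,40); print(movel(p.tolist(),q.tolist(),velocity=80))
f=grab_frame("wrist"); cv2.imwrite("pics/w8.png",f["pixels"][:,:,::-1])
o=get_obs();print(o["clock"],o["finger_gap"],o["q"].round(2))
p,qt=tcp2(g,t,psi,-1,120); up,e,a=solve(p+[-60,0,120],qt,o["q"],w=1e-3); print(up.round(2),e,a)
qc,=drop_q(up,zs=(270,)); m=.5*(up+qc); m[1]-=.1; trace(up,m,4); trace(m,qc,4); np.save("c.npy",[up,m,qc])
```

```text
False
[-0.12741625 -0.00392993 -0.07724216] [-0.65229439  0.03249368  0.92237243]
gap 54.749446041468275 [-2.72348827  0.79251334  5.3210146 ]
False
22.4583 54.809161354839425 [ 0.21  0.27 -0.16  2.13 -0.07  0.2  -1.4 ]
[ 0.43 -0.27 -0.29  2.23 -0.28  0.64 -1.22] 0.005850441419862013 7.074790471093929e-06
0.0 tip [503. -69. 209.] tcp [412. -72. 356.] wr [335. -33. 509.] el [-113.   51.  689.]
0.33 tip [516.  12. 228.] tcp [433.  -2. 379.] wr [355.  29. 533.] el [-109.   36.  692.]
0.67 tip [516.  93. 248.] tcp [441.  72. 403.] wr [362.  96. 558.] el [-103.   22.  694.]
1.0 tip [503. 172. 270.] tcp [436. 147. 427.] wr [356. 165. 583.] el [-95.  10. 697.]
0.0 tip [503. 172. 270.] tcp [436. 147. 427.] wr [356. 165. 583.] el [-95.  10. 697.]
0.33 tip [478. 248. 261.] tcp [429. 219. 425.] wr [358. 231. 585.] el [-56.  -1. 703.]
0.67 tip [444. 317. 255.] tcp [411. 290. 423.] wr [350. 298. 587.] el [-16.  -5. 707.]
1.0 tip [402. 380. 252.] tcp [383. 357. 423.] wr [330. 363. 590.] el [ 24.  -1. 706.]
```

View pics/w8.png

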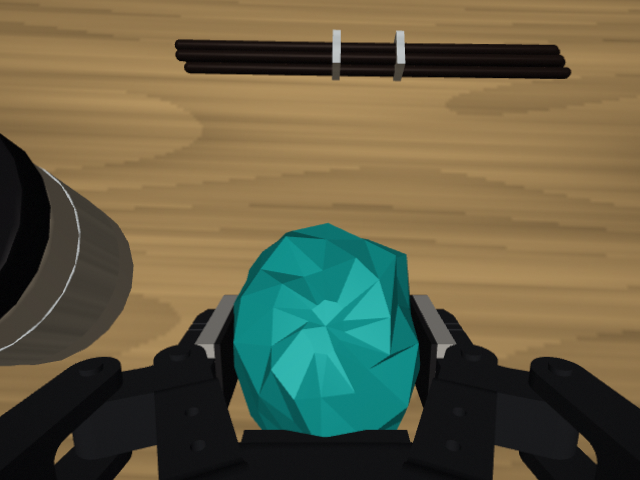

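The ball is held at (325,335) with a 54.8 mm gap. Now I carry it to the pail.

Run:
```python
from kin import *
g=(645,-65.5,27);t,psi=58.5,.04
p,q=tcp2(g,t,psi,-1,120); movel(p.tolist(),q.tolist(),velocity=130)
for v in np.load("c.npy"): move_j(v.tolist())
o=get_obs(); print(o["clock"],o["finger_gap"])
p,q=tcp((404,376,135),80,.9,-1); print(movel(p.tolist(),q.tolist(),velocity=120,stop_force=12))
grip(82); print(get_obs()["contact_force"])
p,q=tcp((404,376,280),80,.9,-1); movel(p.tolist(),q.tolist(),velocity=150)
f=grab_frame("wrist"); cv2.imwrite("pics/w9.png",f["pixels"][:,:,::-1])
f=grab_frame("side"); cv2.imwrite("pics/s9.png",f["pixels"][:,:,::-1])
f=grab_frame("top"); print(get_obs()["clock"],get_obs()["finger_gap"])
```

```text
25.7167 55.126521674092004
False
[-0.05774116 -0.19415113  0.22063798]
28.65 81.95705478179933
```

View pics/w9.png

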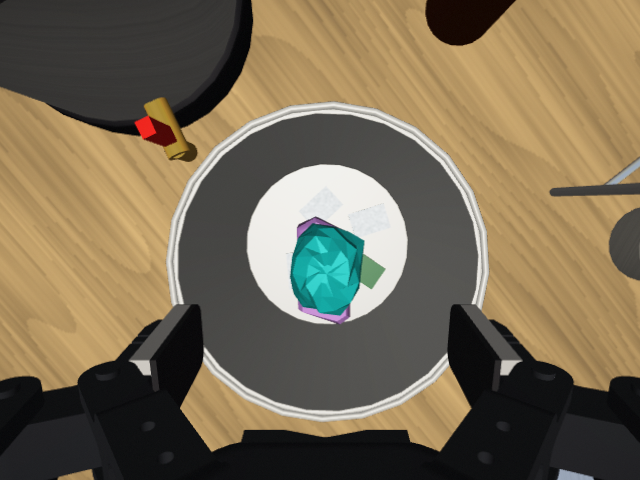

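View pics/s9.png

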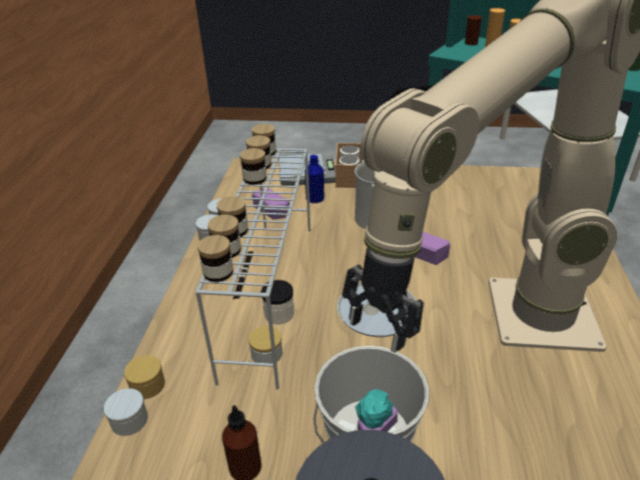

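Run:
```python
from kin import *
a=grab_frame("wrist")["pixels"].astype(int); dwell(1.0); b=grab_frame("wrist")["pixels"].astype(int)
print("max diff",np.abs(a-b).max(),(np.abs(a-b).max(2)>25).sum(),get_obs()["contact_force"],get_obs()["clock"])
hand_in()
```

```text
max diff 165 6614 [ 0.53322553  0.59610272 -0.59827854] 29.75
the job is handed in; nothing more can be done
```

The lilac wax offcut and the turquoise paper ball are both in the pail, and I handed the job in at about 30 s. One last check failed and I did not follow it up.

- **Grasp and carry:** I took each piece from the front with the tool tilted (53° below horizontal for the wax, 58.5° for the ball). Each was held firmly, with jaw gaps of 45 mm and 55 mm, and released just inside the pail's mouth. No guarded move hit its force stop.
- **Last pictures:** The wax lay on the pail floor with the ball resting on top of it, by my estimate with its centre about 70 mm up, well below the rim. The pail stood upright where it was, and the candle, tin, tray, bottles and reeds looked unmoved. The gripper was clear above the pail.
- **Failed check:** I compared two wrist pictures taken 1 s apart just before handing in, and they were not the same: about 6,600 pixels had changed. I handed in within the same script, so I never looked at the second picture. Either the arm was still settling or the ball rolled off the wax inside the pail. That it was at rest for the final second is therefore not confirmed.

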